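Clock a keyed carrier into an inclined setting seat and lock it

ROBOT

A 7-joint arm with a two-finger parallel gripper is mounted at the origin on the work surface. World frame = base frame: x ahead of the robot, y to its left, z up, the work surface at z = 0. Lengths are in m, angles in rad, forces in N, time in s.
With the tool pointing down it reaches from about 0.425 to 0.95 m from the base axis. Payload 16.7 kg.
Tool frame: the origin (TCP) lies on the mounting face of the last link; the fingertips stand 199 mm ahead of it and the grasp point (between the pads) lies 180 mm ahead of it (r.tips_ahead is the distance from the TCP to the fingertips, in m); x points along the fingers, y is the direction in which the jaws open and shut, and the axes are right-handed (so a half turn about x gives the same grasp; the last joint's range is limited). The gripper opens to 94 mm and grips with 3 to 60 N. Pads are 16 mm wide; open, the fingers measure 119 mm over their backs; the gripper's body (75 mm by 177 mm) begins 78 mm behind the grasp point.
Start: joints at [-1.351, 0.426, 0.074, 1.606, -0.034, 1.111, -0.067], TCP at [0.244, 0.629, 0.405] pointing down, gripper open.
Joint ranges: [-2.85, 2.85], [-0.5, 2.14], [-1.23, 1.37], [0.21, 2.46], [-1.02, 4.16], [0.16, 2.05], [-2.73, 2.73]. Speed limits (rad/s): [1.89, 1.89, 2.39, 2.39, 3.01, 3.01, 3.01].

INTERFACE

Orientations are given as a rotation vector (axis times angle).
In Python, from plant import r gives the robot as it stands.
- The arm moves only by the tool apply_moves, never from a script. Its argument "rows" is a list of rows, each a list of 3 entries, a list of its own where there are three numbers: the turn, a rotation vector about the world's x, y, z in degrees, then the shift along the world's x, y, z in cm, then the opening, from -1 (shut) to 1 (fully open). In form: [[[wx, wy, wz], [tx, ty, tz], fingers], ...]. A call has exactly 5 rows; each row is the pose to reach, as a shift and turn from the pose commanded when the call began; what a row does not reach only later rows make up. A row lasts 1/10 s, in which the tool goes at most 50 mm and 8.59 degrees, less where a joint would pass 70% of its speed; a pose out of reach is approached as far as the arm can. A call with a gripper value outside its range is refused whole. The fingers move at their own pace and stop on an object; "grip_force" is the grip in N (left out, the last holds). Time passes only in rows, so rows that repeat a pose let the fingers close, or fill a call up. It gives the time, the measured TCP pose, the force and the opening at its end, in the units of the state.
- r.read_state(): the state, without advancing time (a new reading comes with each control period).
- r.snapshot(name): name is "side" or "top" or "wrist"; returns a dict with "image" (400x640x3 uint8, red, green, blue), "K" (3x3 intrinsics, pixels), "rvec" (rotation vector, rad) and "tvec" (3), from world to camera coordinates, as OpenCV has them. Camera axes: x right, y down, z forward; pixel columns grow to the right and rows downward; lengths in m; the calibration is good to about 2 mm. A picture is of the moment at which its call begins. There is no depth.
- r.hand_in(): hands the job in, once; it reports no verdict.
The state is a dict: "time": time; "qpos": joint angles; "joint_velocities": joint speeds; "joint_torque": joint torques, N m; "eef_pos": TCP position; "tcp_rot": TCP orientation; "wrist_force": force on the tool from outside, world axes, zero at the start; "moment": the same for the moment, N m; "grip_width": finger opening in m.
Only numpy, scipy, OpenCV 4.12 (cv2) and the standard library are available. Lean on these libraries where they do the work, as an engineer would, in place of code of your own. Each camera call takes 0.05 s, during which the arm holds its last target. There are 200 camera calls.

TASK

Take the round keyed carrier off the white wire rack by its red grip bar, put it in the round seat of the inclined steel fixture and turn it under light pressure, without forcing it, until its cross key drops fully home. Then push the yellow locking slide all the way in over the carrier's rim and let go, leaving the two blank discs lying where they are on the rack.

Things in the scene. Friction and masses are not known exactly. Their poses are not given: they have to be found in the camera images.
- plate (a point): Centre of the carrier's aluminium disc (76 mm across, 16 mm thick; carrier about 0.4 kg). z: the carrier's axis, away from its key. Below the disc is a cross key: two crossing bars along the carrier's x and y, 66 mm long, 12 wide, 9 tall (this point is 17 mm above the key's bottom). At the start the carrier stands upright on its key on the white wire rack.
- grip_mid (a point): Centre of the carrier's red grip bar: 60 mm long (carrier x), 16 thick (y, grasp across it), 28 tall; 43 mm above plate at rest. It slides on a spring up to 12 mm towards the disc (2 N to start, 0.3 N more per mm) but does not turn on the carrier: holding it below its rest height presses the carrier down lightly. Same axes as the carrier.
- seat: Seat on the fixture's inclined face. Origin: on the seat's axis at the top of the brass lands, 100 mm above the table. z: the seat's axis, square to the face, leaning 30 degrees from vertical to the robot's side; y: level, towards the locking slide; x: up the slope. The carrier's disc centre is 17 mm above the origin along z with the key resting on the lands, 8 mm when dropped home.
- home (a point): Where the disc's centre (plate) is when fully home: on the seat's axis, 8 mm above the lands. Same axes as the seat. The brass insert has a cross slot 16 mm wide, 12 deep, the same every 90 degrees. It is clamped, turned about z by an amount that differs every time, up to 0.6 rad either way from the seat's x and y: see it from above or find it by turning.
- lock_tab (a point): Centre of the locking slide's yellow upright tab: 30 mm wide (seat x), 14 thick (seat y), 36 tall (seat z); 42.5 mm above the lands along seat z; 108 mm from the seat's axis along seat +y when fully open, 78 when home. Below it a 6 mm thick tongue (underside 18.5 mm above the lands) slides over the seated disc's rim; a disc that is not home blocks it. Same axes as the seat.
- lock (a joint): Travel of the locking slide in m: 0 fully open, grows as the tab is pushed towards the seat's axis (seat -y), 0.030 fully home against its stop; stays where it is left, about 2 N to move.
- disc_a: Blank aluminium disc, 62 mm diameter, 5 mm thick, lying on the rack (top of the rack 45 mm above the table); origin at the centre of its underside.
- disc_b: A second, equal blank disc on the rack; origin at the centre of its underside.
- carrier: The carrier as a whole; origin at the centre of the underside of its key, 17 mm below plate, same axes.
- ring_lip (a point): Centre of the mouth of the steel guide ring round the seat, 17 mm above the lands on the seat's axis. Inner radius 40 mm, flared to 44 mm at this lip. Same axes as the seat.
- fixture: The fixed steel fixture: base plate 150 by 200 mm; origin on the table straight below the seat's origin; its z is vertical, its y is the seat's y.
Not all that is in view belongs to the job. Leave any turquoise look-alike of the fixture alone.

How it is judged:
On the way, in this order (a step that is already met when the one before it is completed fails the run):
1. the carrier's key has dropped fully home in the seat while the slide is still open (distance between plate and home below 0.004 m and angle between the z axis of plate and the z axis of home, either way round below 0.06 rad and value of joint lock below 0.012 m), for 0.2 s.
2. the locking slide is pushed home over the carrier's rim (value of joint lock above 0.025 m), for 0.2 s.
At the end, for the whole second after the job is handed in: The carrier's disc is fully home in the seat (its centre within 4 mm of the home point and its axis within 0.06 rad of the seat's), the locking slide has travelled more than 25 of its 30 mm, the carrier is still, and both blank discs are within 30 mm of where they lay (distance between plate and home below 0.004 m and angle between the z axis of plate and the z axis of home, either way round below 0.06 rad and value of joint lock above 0.025 m and linear speed of carrier below 0.02 m/s and distance of each of disc_a, disc_b from where it was at the start of the episode below 0.03 m); the robot touches nothing.
It fails at once if the carrier is forced against the fixture with more than 60 N while its key is not home (contact force between carrier and fixture above 60 N and distance between plate and home above 0.006 m).
It fails at once if a blank disc is shifted more than 30 mm (distance of any of disc_a, disc_b from where it was at the start of the episode above 0.03 m).
It also fails if it takes over 67 s, if anything falls off the work surface, if the arm or the gripper's body presses on something with over 40 N, if the wrist force passes 120 N, or if a joint passes its speed limit or range.

## Working session

There is one attempt and no reset: what is moved stays moved. The work goes in short steps, Python scripts to look and compute and a tool call to move; the robot and the scene stay as the last step left them, time stands still between calls to the robot, and variables do not carry over. Pictures are saved under pics/ and viewed, about 8 in all and at most 12, crops included, and the job is handed in when it is done.

Besides the shell and the picture viewer there is one more tool, called after "Emit:" by a JSON object that holds its "method" and its "body", one argument or row to a line. apply_moves: Moves the arm, as the interface text tells. Its arguments: {"type":"object","properties":{"rows":{"type":"array","items":{"type":"array"}},"grip_force":{"type":"number"}},"required":["rows"]}

```bash
ls; mkdir -p pics; cat > h.py <<'E'
import numpy as np, cv2
from scipy.spatial.transform import Rotation as R
from plant import r
def snap(n,f=None):
    s=r.snapshot(n)
    if f: cv2.imwrite('pics/'+f,s['image'][:,:,::-1])
    return s
def ray(s,uv):
    Rm=cv2.Rodrigues(np.array(s['rvec'],float))[0]; t=np.array(s['tvec'],float).ravel()
    d=Rm.T@np.linalg.inv(s['K'])@np.array([uv[0],uv[1],1.]); return -Rm.T@t, d/np.linalg.norm(d)
def onz(s,uv,z):
    c,d=ray(s,uv); return c+d*(z-c[2])/d[2]
def tri(a,b):
    (c,d),(e,f)=a,b
    k=np.linalg.lstsq(np.c_[d,-f],e-c,rcond=None)[0]; p,q=c+k[0]*d,e+k[1]*f
    return (p+q)/2,np.linalg.norm(p-q)
def proj(s,P):
    return cv2.projectPoints(np.array(P,float).reshape(-1,1,3),np.array(s['rvec'],float),np.array(s['tvec'],float),np.array(s['K'],float),None)[0].reshape(-1,2)
def st():
    s=r.read_state(); print({k:np.round(s[k],4).tolist() for k in('time','eef_pos','tcp_rot','wrist_force','moment','grip_width','qpos')}); return s
E
python3 - <<'E'
from h import *
a=snap('top','t0.png');b=snap('side','s0.png');st()
for s in(a,b):print(s['K'].tolist(),ray(s,(320,200)))
cv2.imwrite('pics/both.png',np.vstack([a['image'],b['image']])[:,:,::-1]) 
E
```

```text
pics
{'time': 0.1, 'eef_pos': [0.2439, 0.6292, 0.4041], 'tcp_rot': [0.2893, 1.5514, -0.291], 'wrist_force': [0.3873, 0.073, -1.0547], 'moment': [0.0066, 0.0344, 0.0022], 'grip_width': 0.0944, 'qpos': [-1.3505, 0.4266, 0.0739, 1.6065, -0.0341, 1.1108, -0.0671]}
[[416.8246265171865, 0.0, 315.5699949993731], [0.0, 416.8246265171865, 200.16842161825724], [0.0, 0.0, 1.0]] (array([ 0.24109722, -0.04818019,  1.09926865]), array([ 0.14970775, -0.007844  , -0.98869918]))
[[399.4819575053984, 0.0, 316.76436122459006], [0.0, 399.4819575053984, 206.8316819405885], [0.0, 0.0, 1.0]] (array([ 0.26347564, -0.93573537,  0.63925097]), array([ 0.15040392,  0.85443793, -0.49730723]))
```

View pics/t0.png

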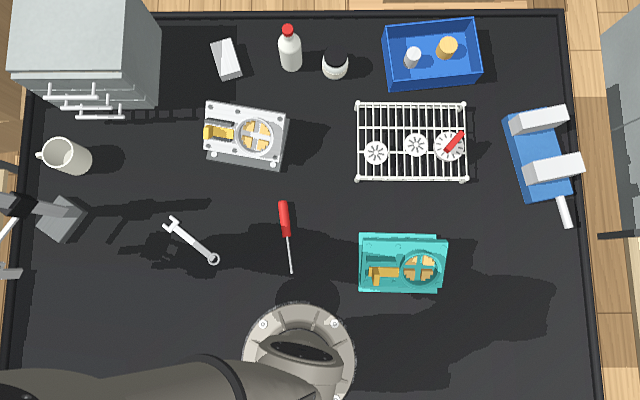

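View pics/s0.png

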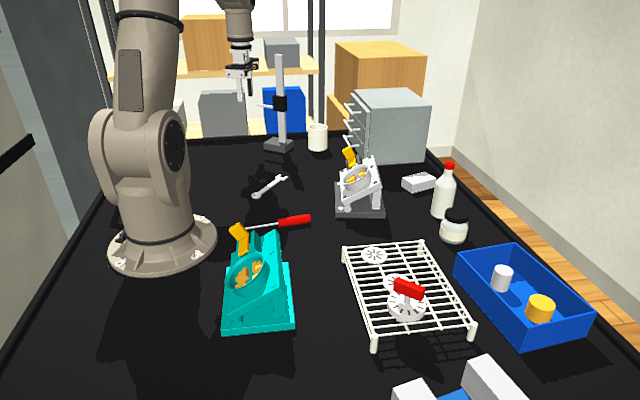

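The top view shows the steel fixture at about (250,135), with its seat at (255,137) and yellow slide at (218,132). The carrier's red bar is at (454,143) and the two blanks are at (376,152) and (416,145). In the side view the red bar is at (408,289) and the steel seat at (357,180).

```bash
cat >> h.py <<'E'
def blobs(s,kind,mn=15):
    h=cv2.cvtColor(s['image'],cv2.COLOR_RGB2HSV)
    if kind=='red': m=((h[...,0]<8)|(h[...,0]>172))&(h[...,1]>140)&(h[...,2]>80)
    if kind=='yel': m=(h[...,0]>15)&(h[...,0]<32)&(h[...,1]>70)&(h[...,2]>90)
    m=m.astype(np.uint8); n,l,stt,c=cv2.connectedComponentsWithStats(m,connectivity=4)
    return [(c[i].round(1).tolist(),stt[i].tolist(),l==i) for i in range(1,n) if stt[i,4]>=mn]
E
python3 - <<'E'
from h import *
a=snap('top');b=snap('side')
for k in('red','yel'):
  for n,s in(('top',a),('side',b)):
    for c,q,m in blobs(s,k): 
        if 150<c[0]<480 and 90<c[1]<320: print(k,n,c,q)
def up(s,x0,y0,x1,y1,k,f):
    cv2.imwrite('pics/'+f,cv2.resize(s['image'][y0:y1,x0:x1,::-1],None,fx=k,fy=k,interpolation=cv2.INTER_CUBIC)); 
A=cv2.resize(a['image'][95:175,195:295],(500,400),interpolation=2);B=cv2.resize(b['image'][140:220,320:400],(300,300),interpolation=2)
C=np.zeros((400,800,3),np.uint8);C[:,:500]=A;C[:300,500:]=B
cv2.imwrite('pics/fx.png',C[:,:,::-1])
E
```

```text
red top [454.0, 141.1] [444, 130, 20, 23, 162]
red top [284.1, 218.1] [278, 200, 13, 38, 354]
red side [448.9, 164.9] [444, 161, 11, 9, 80]
red side [294.1, 220.0] [277, 214, 34, 13, 307]
red side [408.9, 288.6] [393, 277, 33, 24, 455]
yel top [249.2, 125.8] [243, 121, 12, 10, 94]
yel top [263.9, 129.5] [260, 123, 10, 13, 79]
yel top [217.1, 132.1] [203, 125, 31, 15, 342]
yel top [246.9, 140.6] [241, 135, 12, 13, 101]
yel top [262.0, 143.9] [257, 139, 12, 11, 92]
yel top [411.6, 261.0] [405, 256, 12, 9, 69]
yel top [427.3, 260.5] [422, 256, 13, 9, 90]
yel top [381.9, 273.0] [368, 267, 31, 19, 359]
yel top [409.5, 273.4] [404, 268, 11, 13, 102]
yel top [425.6, 273.7] [420, 269, 13, 12, 116]
yel side [311.3, 118.3] [309, 116, 5, 7, 15]
yel side [252.1, 131.3] [247, 119, 19, 17, 47]
yel side [195.2, 137.4] [186, 133, 17, 7, 29]
yel side [349.2, 155.8] [342, 146, 14, 22, 194]
yel side [361.7, 173.3] [359, 170, 8, 9, 37]
yel side [351.1, 179.0] [346, 175, 10, 9, 54]
yel side [240.2, 237.3] [228, 222, 21, 34, 400]
yel side [255.9, 267.3] [252, 261, 10, 18, 107]
yel side [241.9, 277.3] [235, 267, 14, 21, 185]
```

View pics/fx.png

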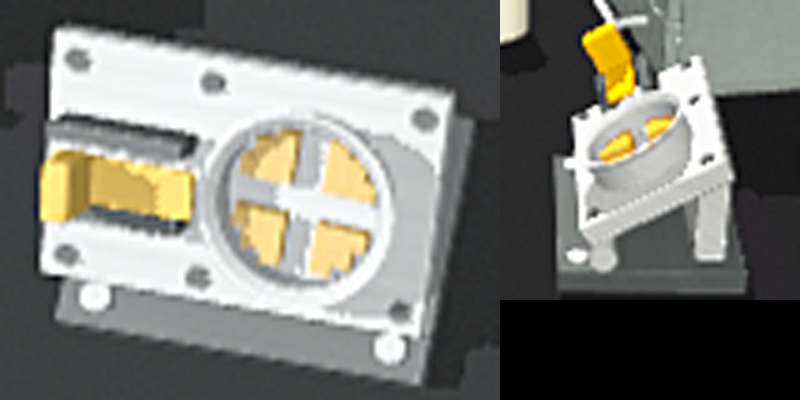

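```bash
python3 - <<'E'
from h import *
a=snap('top');b=snap('side');st()
T=blobs(a,'red');g=[x for x in T if 440<x[0][0]<470][0];gs=[x for x in blobs(b,'red') if 390<x[0][0]<430][0]
p,e=tri(ray(a,g[0]),ray(b,gs[0]));print('grip',p,e)
ys,xs=np.nonzero(g[2]);P=np.array([onz(a,(x,y),p[2]+.01)[:2] for x,y in zip(xs,ys)])
w,v=np.linalg.eigh(np.cov(P.T));print('bar dir',np.degrees(np.arctan2(v[1,1],v[0,1])),np.sqrt(w*12))
L=[(249.2,125.8),(263.9,129.5),(246.9,140.6),(262,143.9)]
c=np.mean(L,0);print('seat',onz(a,c,.1),c)
for z in(.09,.1,.11):
  q=np.array([onz(a,l,z) for l in L]);print(q.mean(0))
# ring ellipse crop 5x: centre
Y=(217.1,132.1);YS=(349.2,155.8);print('tab',tri(ray(a,Y),ray(b,YS)))
# fixture face upper edge corners
for h in(.14,.16):
  e1=onz(a,(195+52/5,95+30/5),h);e2=onz(a,(195+455/5,95+90/5),h);d=e1-e2;print('y dir deg from +y',np.degrees(np.arctan2(d[0],d[1])))
for c in((376,152),(416,145)): print('disc',onz(a,c,.05))
w=snap('wrist');print(ray(w,(320,200)))
s=r.read_state();Rt=R.from_rotvec(s['tcp_rot']);print('cam in tool',Rt.inv().apply(ray(w,(320,200))[0]-s['eef_pos']),Rt.inv().apply(ray(w,(320,200))[1]),'tool axes',Rt.as_matrix().round(3).tolist())
E
```

```text
{'time': 0.3, 'eef_pos': [0.244, 0.6293, 0.4044], 'tcp_rot': [0.2898, 1.5513, -0.2906], 'wrist_force': [0.512, 1.2855, -0.6184], 'moment': [-0.0175, 0.0925, 0.0662], 'grip_width': 0.0938, 'qpos': [-1.3505, 0.4264, 0.0739, 1.6062, -0.0341, 1.1108, -0.0671]}
grip [ 0.53633505 -0.38717892  0.10481861] 0.00028186334297132813
bar dir 137.9627120110767 [0.01491837 0.06659432]
seat [0.55692613 0.10289594 0.1       ] [255.5  134.95]
[0.56014132 0.10441497 0.09      ]
[0.55698018 0.10290303 0.1       ]
[0.55381904 0.1013911  0.11      ]
tab (array([0.55372799, 0.18991491, 0.1351586 ]), np.float64(0.0003099466045998079))
y dir deg from +y 9.24421642631692
y dir deg from +y 9.244216426316942
disc [ 0.52473742 -0.20247535  0.05      ]
disc [ 0.54270373 -0.30674919  0.05      ]
(array([0.17837045, 0.65223593, 0.38350874]), array([ 0.20569869, -0.07898606, -0.9754226 ]))
cam in tool [ 0.02100714 -0.00231913 -0.06943871] [0.97542175 0.00104667 0.22034363] tool axes [[-0.0, 0.361, 0.932], [-0.0, 0.932, -0.361], [-1.0, -0.0, -0.0]]
```

Emit:
{"method": "apply_moves", "body": {
  "rows": [
    [[0,0,-4],[2.4,-4,0.3],0],
    [[0,0,-8],[4.8,-8,0.6],0],
    [[0,0,-12],[7.2,-12,0.9],0],
    [[0,0,-16],[9.6,-16,1.2],0],
    [[0,0,-21],[12,-20,1.5],0]
  ],
  "grip_force": 30
}}

```text
time: 0.85
eef_pos: [0.3646, 0.4276, 0.4199]
tcp_rot: [0.578, 1.493, -0.578]
wrist_force: [0.8, 1.1, -0.0]
grip_width: 0.0571
```

Emit:
{"method": "apply_moves", "body": {
  "rows": [
    [[0,0,0],[2.4,-4,0],0],
    [[0,0,0],[4.8,-8,0],0],
    [[0,0,0],[7.2,-12,0],0],
    [[0,0,0],[9.6,-16,0],0],
    [[0,0,0],[12,-20,0],0]
  ]
}}

```text
time: 1.35
eef_pos: [0.4846, 0.2275, 0.42]
tcp_rot: [0.576, 1.493, -0.575]
wrist_force: [0.8, 0.3, -0.3]
grip_width: 0.0471
```

Emit:
{"method": "apply_moves", "body": {
  "rows": [
    [[0,0,0],[2.4,-4,0],0],
    [[0,0,0],[4.8,-8,0],0],
    [[0,0,0],[7.2,-12,0],0],
    [[0,0,0],[7.2,-12.6,0],0],
    [[0,0,0],[7.2,-12.6,0],0]
  ]
}}

```text
time: 1.85
eef_pos: [0.5562, 0.1018, 0.4196]
tcp_rot: [0.578, 1.492, -0.579]
wrist_force: [-0.2, 0.4, -0.1]
grip_width: 0.0469
```

```bash
python3 - <<'E'
from h import *
st();w=snap('wrist','w1.png')
for c,q,m in blobs(w,'yel',60): print(c,q)
E
```

```text
{'time': 1.85, 'eef_pos': [0.5562, 0.1018, 0.4196], 'tcp_rot': [0.578, 1.4924, -0.5786], 'wrist_force': [-0.1655, 0.3914, -0.093], 'moment': [-0.0179, 0.0152, 0.0028], 'grip_width': 0.0469, 'qpos': [-0.6643, 0.2452, 0.4409, 1.8586, -0.1185, 1.0636, 0.6542]}
[403.5, 134.9] [357, 90, 86, 86, 3050]
[330.8, 175.5] [314, 162, 36, 30, 637]
[296.1, 193.8] [283, 175, 29, 36, 638]
[347.1, 209.0] [332, 192, 29, 38, 631]
[311.8, 228.1] [293, 213, 37, 29, 642]
[210.7, 325.0] [201, 291, 25, 68, 887]
[427.8, 325.0] [414, 291, 24, 68, 842]
[402.2, 382.2] [171, 347, 400, 45, 4988]
```

View pics/w1.png

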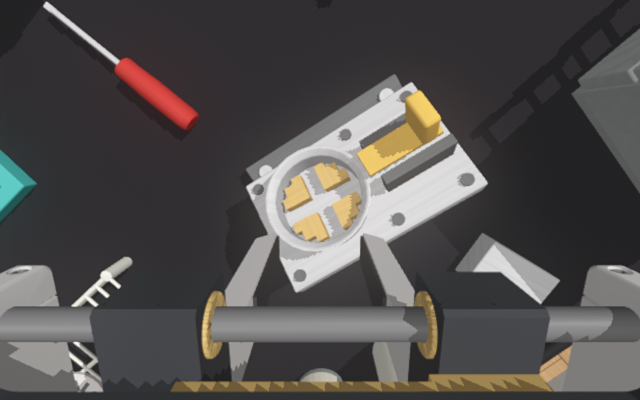

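The wrist view shows the seat at about (322,200), the four brass lands with the cross slot between them, and the slide tab at (425,115).

```bash
cat > seat.py <<'E'
from h import *
def frame(phi):  # phi: yaw of seat y from world y, clockwise (deg)
    y=np.array([np.sin(np.radians(phi)),np.cos(np.radians(phi)),0]);hx=np.cross(y,[0,0,1.])
    x=hx*np.cos(np.pi/6)+np.array([0,0,.5]); return np.c_[x,y,np.cross(x,y)]
E
python3 - <<'E'
from seat import *
a=snap('top');w=snap('wrist');st()
lt=np.array([x[0] for x in blobs(a,'yel',60) if 238<x[0][0]<270 and 115<x[0][1]<150])
lw=np.array([x[0] for x in blobs(w,'yel',300) if 280<x[0][0]<360 and 160<x[0][1]<240])
c,e=tri(ray(a,lt.mean(0)),ray(w,lw.mean(0)));print('seat c',c,e,len(lt),len(lw))
# per-land triangulation
for q in lw:
    best=min((tri(ray(a,p),ray(w,q))[1::-1] for p in lt if np.linalg.norm(onz(a,p,.1)-onz(w,q,.1))<.015),key=lambda k:k[0],default=None);print('land',best)
# yaw by face edge (level lower/upper edges) in wrist: upper edge  & lower edge pixel pairs
for u,v in(((487,183),(298,291)),((412,84),(248,186))):
    for z in (.08,.14):
        d=onz(w,u,z)-onz(w,v,z);print('edge',np.degrees(np.arctan2(d[0],d[1])))
for phi in(9,):
    F=frame(phi)
    for s,l in((a,lt),(w,lw)):
        P=[]
        for q in l:
            o,d=ray(s,q);k=(c-o)@F[:,2]/(d@F[:,2]);P.append(F.T@(o+k*d-c))
        P=np.array(P);ang=np.degrees(np.arctan2(P[:,1],P[:,0]));print(P.round(4).tolist(),ang,((ang%90)-45))
print('tab top',tri(ray(a,(207.5,132)),ray(w,(418,101))))
E
```

```text
{'time': 2.0, 'eef_pos': [0.5555, 0.1048, 0.4196], 'tcp_rot': [0.5748, 1.4939, -0.5742], 'wrist_force': [-0.484, 0.5895, 0.3838], 'moment': [-0.0141, 0.025, 0.0264], 'grip_width': 0.0473, 'qpos': [-0.6677, 0.2448, 0.4386, 1.8588, -0.1186, 1.0636, 0.6536]}
seat c [0.56125215 0.09316781 0.03163587] 0.015163114511384215 1 4
land None
land (np.float64(0.00030254030087154893), array([0.53564048, 0.0873909 , 0.09341915]))
land None
land None
edge 10.186951065798072
edge 10.186951065798079
edge 10.719539459340721
edge 10.719539459340725
[[-0.0077, 0.002, -0.0]] [165.52573972] [30.52573972]
[[-0.0128, 0.0233, 0.0], [-0.0173, -0.0225, 0.0], [0.0314, 0.0194, -0.0], [0.0282, -0.0262, 0.0]] [ 118.73683054 -127.57395237   31.62104122  -42.79251325] [-16.26316946   7.42604763 -13.37895878   2.20748675]
tab top (array([0.52972666, 0.19544016, 0.21016643]), np.float64(0.0053353380738398164))
```

```bash
python3 - <<'E'
from seat import *
a=snap('top');w=snap('wrist')
lt=np.array([(249.2,125.8),(263.9,129.5),(246.9,140.6),(262,143.9)])
lw=np.array([x[0] for x in blobs(w,'yel',300) if 280<x[0][0]<360 and 160<x[0][1]<240])
c,e=tri(ray(a,lt.mean(0)),ray(w,lw.mean(0)));print('seat c',c,e,len(lt),len(lw))
for phi in(9.5,10.3):
    F=frame(phi)
    for s,l in((a,lt),(w,lw)):
        P=[]
        for q in l:
            o,d=ray(s,q);k=(c-o)@F[:,2]/(d@F[:,2]);P.append(F.T@(o+k*d-c))
        P=np.array(P);P-=P.mean(0);ang=np.degrees(np.arctan2(P[:,1],P[:,0]));print(P.round(4)[:,:2].tolist(),ang,((ang%90)-45))
o,d=ray(w,lw.mean(0));print('on .1',o+d*(.1-o[2])/d[2], onz(a,lt.mean(0),.1))
F=frame(10);P=c+F@np.array([0,.108,.0425]);print('tab',P,proj(a,P),proj(w,P))
E
```

```text
seat c [0.55525852 0.10206155 0.10541221] 8.937080310249875e-05 4 4
[[0.0204, 0.0174], [0.0169, -0.0196], [-0.0174, 0.0203], [-0.0198, -0.0181]] [  40.53973991  -49.24711283  130.66828361 -137.54669816] [-4.46026009 -4.24711283 -4.33171639 -2.54669816]
[[-0.0166, 0.02], [-0.0197, -0.0172], [0.0193, 0.0169], [0.017, -0.0198]] [ 129.65997082 -138.91016586   41.29430959  -49.29967999] [-5.34002918 -3.91016586 -3.70569041 -4.29967999]
[[0.0201, 0.0177], [0.0171, -0.0194], [-0.0177, 0.0201], [-0.0196, -0.0184]] [  41.31156865  -48.54097881  131.38186785 -136.7634795 ] [-3.68843135 -3.54097881 -3.61813215 -1.7634795 ]
[[-0.0169, 0.0198], [-0.0195, -0.0174], [0.0191, 0.0172], [0.0173, -0.0195]] [ 130.46969868 -138.17081929   42.00603044  -48.51625577] [-4.53030132 -3.17081929 -2.99396956 -3.51625577]
on .1 [0.55626288 0.10117075 0.1       ] [0.55692613 0.10289594 0.1       ]
tab [0.55308536 0.21211081 0.14221829] [[207.08999679 131.43899015]] [[424.78619595 119.43647291]]
```

Emit:
{"method": "apply_moves", "body": {
  "rows": [
    [[0,0,0],[-0.4,-4.9,0],0],
    [[0,0,0],[-0.8,-9.8,0],0],
    [[0,0,0],[-1.2,-14.7,0],0],
    [[0,0,0],[-1.6,-19.6,0],0],
    [[0,0,0],[-2,-24.5,0],0]
  ]
}}

```text
time: 2.6
eef_pos: [0.5356, -0.1424, 0.42]
tcp_rot: [0.575, 1.493, -0.574]
wrist_force: [0.9, -0.3, -1.2]
grip_width: 0.047
```

Emit:
{"method": "apply_moves", "body": {
  "rows": [
    [[0,0,0],[0,-4.9,-0.6],0],
    [[0,0,0],[0,-9.8,-1.2],0],
    [[0,0,0],[0,-14.7,-1.8],0],
    [[0,0,0],[0,-19.6,-2.4],0],
    [[0,0,0],[0,-24.4,-3],0]
  ]
}}

```text
time: 3.1
eef_pos: [0.5365, -0.3865, 0.3894]
tcp_rot: [0.575, 1.493, -0.574]
wrist_force: [1.3, -0.0, 0.4]
grip_width: 0.0473
```

```bash
python3 - <<'E'
from h import *
s=st();w=snap('wrist','w2.png')
for c,q,m in blobs(w,'red',100):
    print(c,q)
    ys,xs=np.nonzero(m);P=np.array([onz(w,(x,y),.119)[:2] for x,y in zip(xs[::5],ys[::5])])
    rc=cv2.minAreaRect((P*1000).astype(np.float32));b=cv2.boxPoints(rc);print(rc,b.tolist(), onz(w,c,.119),onz(w,c,.105))
st()
E
```

```text
{'time': 3.1, 'eef_pos': [0.5365, -0.3865, 0.3894], 'tcp_rot': [0.5748, 1.4933, -0.5739], 'wrist_force': [1.3043, -0.019, 0.4335], 'moment': [0.0259, -0.0459, -0.0193], 'grip_width': 0.0473, 'qpos': [0.0885, 0.4731, 0.6071, 1.6796, -0.2993, 1.0831, 1.6224]}
[317.5, 211.2] [309, 174, 19, 75, 1335]
((532.635498046875, -387.2032470703125), (14.613079071044922, 60.73102569580078), 47.50046157836914) [[505.31134033203125, -372.0757751464844], [550.0872802734375, -413.1047058105469], [559.9596557617188, -402.3307189941406], [515.1837158203125, -361.3017883300781]] [ 0.53173819 -0.38715202  0.119     ] [ 0.53441089 -0.38968087  0.105     ]
{'time': 3.15, 'eef_pos': [0.5339, -0.3937, 0.3886], 'tcp_rot': [0.5765, 1.4921, -0.5823], 'wrist_force': [-7.1151, -1.7692, -2.138], 'moment': [-0.0516, 0.3917, -0.0132], 'grip_width': 0.047, 'qpos': [0.0973, 0.4784, 0.6115, 1.6756, -0.2999, 1.0826, 1.6277]}
```

View pics/w2.png

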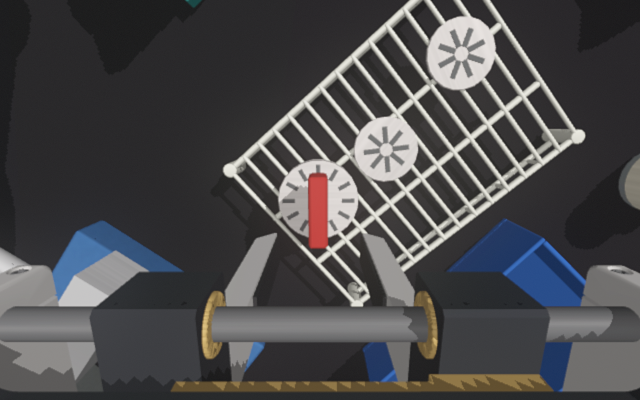

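The wrist view shows the bar upright at (318,211), between the fingers, with the blanks at (386,149) and (461,53). The bar angle matches the jaws.

Emit:
{"method": "apply_moves", "body": {
  "rows": [
    [[0,0,0],[-0.2,0,-3],0],
    [[0,0,0],[-0.2,0,-6],0],
    [[0,0,0],[-0.2,0,-8.5],0],
    [[0,0,0],[-0.2,0,-10],0],
    [[0,0,0],[-0.2,0,-10.3],0]
  ]
}}

```text
time: 3.65
eef_pos: [0.5342, -0.3846, 0.2852]
tcp_rot: [0.576, 1.496, -0.575]
wrist_force: [0.2, -0.5, 0.4]
grip_width: 0.0473
```

Emit:
{"method": "apply_moves", "body": {
  "rows": [
    [[0,0,0],[0,0,0],-1],
    [[0,0,0],[0,0,0],-1],
    [[0,0,0],[0,0,0],-1],
    [[0,0,0],[0,0,0],-1],
    [[0,0,0],[0,0,0],-1]
  ],
  "grip_force": 40
}}

```text
time: 4.15
eef_pos: [0.5341, -0.3857, 0.2872]
tcp_rot: [0.576, 1.492, -0.576]
wrist_force: [0.1, -1.4, 1.3]
grip_width: 0.0156
```

```bash
python3 - <<'E'
from h import *
s=st();print(R.from_rotvec(s['tcp_rot']).as_matrix().round(4).tolist())
E
```

```text
{'time': 4.15, 'eef_pos': [0.5341, -0.3857, 0.2872], 'tcp_rot': [0.5759, 1.4921, -0.5759], 'wrist_force': [0.0881, -1.3506, 1.3194], 'moment': [-0.0446, -0.056, -0.0528], 'grip_width': 0.0156, 'qpos': [0.132, 0.5771, 0.5504, 1.7664, -0.3723, 0.9026, 1.6786]}
[[0.0008, 0.6716, 0.7409], [-0.0003, 0.7409, -0.6716], [-1.0, 0.0003, 0.0008]]
```

Emit:
{"method": "apply_moves", "body": {
  "rows": [
    [[0,0,0],[0,0,1.5],-1],
    [[0,0,0],[0,0,4],-1],
    [[0,0,0],[0,0,7],-1],
    [[0,0,0],[0,0,10],-1],
    [[0,0,0],[0,0,13],-1]
  ]
}}

```text
time: 4.65
eef_pos: [0.5335, -0.3856, 0.4187]
tcp_rot: [0.576, 1.493, -0.576]
wrist_force: [-0.3, 0.6, -3.3]
grip_width: 0.0157
```

```bash
cat >> seat.py <<'E'
C=np.array([.5565,.102,.1])
def tgt(h,phi=10,slot=-3.7,k=0): # h: key bottom above lands (bar at rest)
    F=frame(phi)@R.from_euler('z',slot+90*k,degrees=True).as_matrix()
    Rt=np.c_[-F[:,2],F[:,1],F[:,0]]; return C+F[:,2]*(h+.017+.043+.18),R.from_matrix(Rt)
E
python3 - <<'E'
from seat import *
s=st();Rc=R.from_rotvec(s['tcp_rot'])
for h in(.06,):
    p,Rt=tgt(h);print(p,((p-s['eef_pos'])*100).round(2),np.degrees((Rt*Rc.inv()).as_rotvec()).round(2))
E
```

```text
{'time': 4.65, 'eef_pos': [0.5335, -0.3856, 0.4187], 'tcp_rot': [0.5762, 1.4931, -0.5764], 'wrist_force': [-0.2682, 0.6136, -3.25], 'moment': [-0.021, -0.0003, -0.0193], 'grip_width': 0.0157, 'qpos': [0.0751, 0.4426, 0.6234, 1.6564, -0.2794, 1.1335, 1.6064]}
[0.40877884 0.12804723 0.35980762] [-12.48  51.37  -5.89] [-12.45 -27.65  27.86]
```

Emit:
{"method": "apply_moves", "body": {
  "rows": [
    [[-1,-2.2,2.2],[-1,4.3,-0.2],-1],
    [[-2,-4.4,4.4],[-2,8.6,-0.4],-1],
    [[-3,-6.6,6.7],[-3,12.9,-0.6],-1],
    [[-4,-8.9,8.9],[-4,17.2,-0.8],-1],
    [[-5,-11.1,11.1],[-5,21.5,-1],-1]
  ]
}}

```text
time: 5.15
eef_pos: [0.4829, -0.1693, 0.4072]
tcp_rot: [0.401, 1.314, -0.418]
wrist_force: [0.4, -0.8, -4.6]
grip_width: 0.0157
```

Emit:
{"method": "apply_moves", "body": {
  "rows": [
    [[-1,-2.2,2.2],[-1,4.3,-0.2],-1],
    [[-2,-4.4,4.4],[-2,8.6,-0.4],-1],
    [[-3,-6.6,6.7],[-3,12.9,-0.6],-1],
    [[-4,-8.9,8.9],[-4,17.2,-0.8],-1],
    [[-5,-11.1,11.1],[-5,21.5,-1],-1]
  ]
}}

```text
time: 5.65
eef_pos: [0.4329, 0.0455, 0.3975]
tcp_rot: [0.233, 1.129, -0.266]
wrist_force: [0.3, -0.7, -4.0]
grip_width: 0.0155
```

Emit:
{"method": "apply_moves", "body": {
  "rows": [
    [[-1.2,-2.7,2.8],[-1.2,4.2,-1],-1],
    [[-2.4,-5.4,5.7],[-2.5,8.4,-2],-1],
    [[-2.4,-5.4,5.7],[-2.5,8.4,-2.5],-1],
    [[-2.4,-5.4,5.7],[-2.5,8.4,-2.5],-1],
    [[-2.4,-5.4,5.7],[-2.5,8.4,-2.5],-1]
  ]
}}

```text
time: 6.15
eef_pos: [0.4092, 0.1274, 0.3721]
tcp_rot: [0.151, 1.04, -0.192]
wrist_force: [0.8, -1.3, -4.3]
grip_width: 0.0156
```

```bash
python3 - <<'E'
from seat import *
s=st();Rc=R.from_rotvec(s['tcp_rot'])
for h in(.06,.0):
    p,Rt=tgt(h);print(p,((p-s['eef_pos'])*100).round(2),np.degrees((Rt*Rc.inv()).as_rotvec()).round(2))
w=snap('wrist');b=snap('side')
I=np.zeros((600,640,3),np.uint8);I[:400]=w['image'];I[400:600,:320]=cv2.resize(b['image'][130:230,290:450],(320,200),interpolation=2)
a=snap('top');I[400:600,320:]=cv2.resize(a['image'][85:185,180:340],(320,200),interpolation=2)
cv2.imwrite('pics/pre.png',I[:,:,::-1])
E
```

```text
{'time': 6.15, 'eef_pos': [0.4092, 0.1274, 0.3721], 'tcp_rot': [0.1512, 1.0401, -0.1922], 'wrist_force': [0.8055, -1.2586, -4.2544], 'moment': [0.1433, 0.9745, 0.004], 'grip_width': 0.0156, 'qpos': [-0.681, -0.0469, 0.0895, 2.3277, 0.6929, 0.5789, 0.2048]}
[0.40877884 0.12804723 0.35980762] [-0.05  0.07 -1.23] [-0.07 -0.03  0.04]
[0.43832307 0.12283778 0.3078461 ] [ 2.91 -0.46 -6.43] [-0.07 -0.03  0.04]
```

View pics/pre.png

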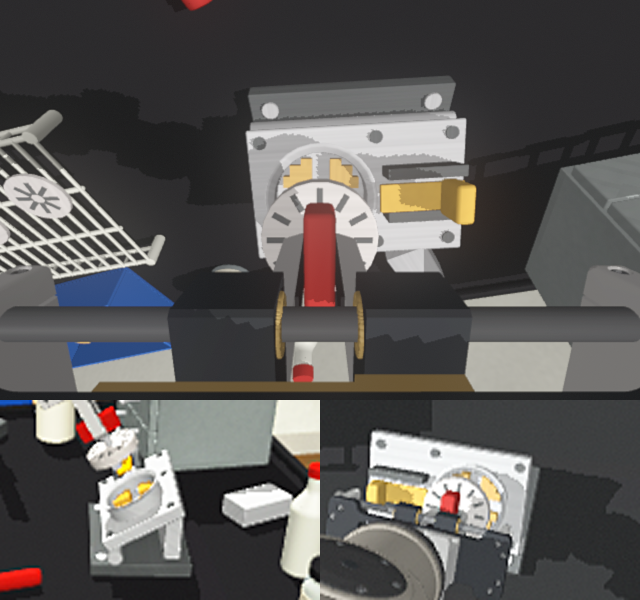

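The carrier is held over the seat, with its bar at (320,255) in the wrist view, and the slide is open. Next I descend along the seat axis.

Emit:
{"method": "apply_moves", "body": {
  "rows": [
    [[0,0,0],[0,0,-1.2],-1],
    [[0,0,0],[0.6,-0.1,-2.3],-1],
    [[0,0,0],[1.2,-0.2,-3.3],-1],
    [[0,0,0],[1.9,-0.3,-4.5],-1],
    [[0,0,0],[1.9,-0.3,-4.5],-1]
  ]
}}

```text
time: 6.8
eef_pos: [0.4285, 0.1247, 0.3256]
tcp_rot: [0.15, 1.041, -0.192]
wrist_force: [-0.5, -0.1, -2.8]
grip_width: 0.0158
```

```bash
python3 - <<'E'
from seat import *
s=st();F=frame(10);p,Rt=tgt(0);print('seat-frame offset from h=0 (mm)',(F.T@(s['eef_pos']-p)*1000).round(1),'to h0 cm',((p-s['eef_pos'])*100).round(2))
w=snap('wrist');b=snap('side')
I=np.zeros((600,640,3),np.uint8);I[:400]=w['image'];I[400:600,:320]=cv2.resize(b['image'][140:215,320:440],(320,200),interpolation=2)
a=snap('top');I[400:600,320:]=cv2.resize(a['image'][100:175,200:320],(320,200),interpolation=2)
cv2.imwrite('pics/pre2.png',I[:,:,::-1])
E
```

```text
{'time': 6.8, 'eef_pos': [0.4285, 0.1247, 0.3256], 'tcp_rot': [0.1497, 1.0414, -0.1923], 'wrist_force': [-0.5363, -0.1192, -2.8196], 'moment': [0.1784, 0.9725, -0.0441], 'grip_width': 0.0158, 'qpos': [-0.6601, 0.0663, 0.1108, 2.3465, 0.8221, 0.4581, 0.0815]}
seat-frame offset from h=0 (mm) [ 0.2  0.1 20.4] to h0 cm [ 0.98 -0.19 -1.78]
```

View pics/pre2.png

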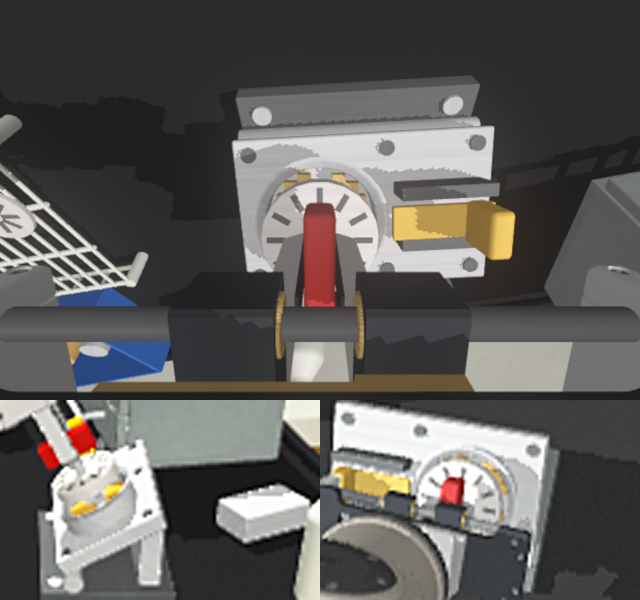

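Emit:
{"method": "apply_moves", "body": {
  "rows": [
    [[0,0,0],[0.25,-0.05,-0.45],-1],
    [[0,0,0],[0.5,-0.1,-0.9],-1],
    [[0,0,0],[0.75,-0.15,-1.35],-1],
    [[0,0,0],[0.98,-0.19,-1.78],-1],
    [[0,0,0],[1.1,-0.2,-2.0],-1]
  ]
}}

```text
time: 7.45
eef_pos: [0.4393, 0.1234, 0.3064]
tcp_rot: [0.15, 1.04, -0.19]
wrist_force: [-2.3, 0.6, 1.9]
grip_width: 0.0156
```

```bash
cat > chk.py <<'E'
from seat import *
s=st();F=frame(10);p,Rt=tgt(0);print('offset from h=0 (mm)',(F.T@(s['eef_pos']-p)*1000).round(1),'F seat',(F.T@s['wrist_force']).round(1),'to h0 cm',((p-s['eef_pos'])*100).round(2),'rot',np.degrees((Rt*R.from_rotvec(s['tcp_rot']).inv()).as_rotvec()).round(1))
E
python3 chk.py
```

```text
{'time': 7.45, 'eef_pos': [0.4393, 0.1234, 0.3064], 'tcp_rot': [0.1501, 1.0402, -0.1902], 'wrist_force': [-2.3023, 0.5969, 1.9016], 'moment': [-0.0632, 0.7056, -0.1258], 'grip_width': 0.0156, 'qpos': [-0.6561, 0.1194, 0.1291, 2.347, 0.895, 0.406, 0.0146]}
offset from h=0 (mm) [-0.   0.7 -1.7] F seat [-1.1  0.2  2.8] to h0 cm [-0.09 -0.05  0.15] rot [-0.1 -0.  -0.1]
```

Emit:
{"method": "apply_moves", "body": {
  "rows": [
    [[0,0,0],[0.1,0,-0.17],-1],
    [[0,0,0],[0.2,0,-0.34],-1],
    [[0,0,0],[0.25,-0.04,-0.43],-1],
    [[0,0,0],[0.25,-0.04,-0.43],-1],
    [[0,0,0],[0.25,-0.04,-0.43],-1]
  ]
}}

```text
time: 7.95
eef_pos: [0.4415, 0.123, 0.3025]
tcp_rot: [0.15, 1.04, -0.19]
wrist_force: [-3.2, -0.5, 2.4]
grip_width: 0.0156
```

```bash
python3 chk.py
```

```text
{'time': 7.95, 'eef_pos': [0.4415, 0.123, 0.3025], 'tcp_rot': [0.1504, 1.0401, -0.1901], 'wrist_force': [-3.2493, -0.5419, 2.4195], 'moment': [-0.3163, 0.7555, -0.2698], 'grip_width': 0.0156, 'qpos': [-0.6558, 0.1303, 0.1336, 2.3468, 0.9107, 0.3957, 0.0001]}
offset from h=0 (mm) [-0.   0.7 -6.2] F seat [-1.5 -1.1  3.6] to h0 cm [-0.31 -0.01  0.54] rot [-0.1 -0.  -0.1]
```

Emit:
{"method": "apply_moves", "body": {
  "rows": [
    [[-0.5,0.1,0.87],[0,0,0],-1],
    [[-1,0.2,1.7],[0,0,0],-1],
    [[-1.5,0.3,2.6],[0,0,0],-1],
    [[-2,0.35,3.5],[0,0,0],-1],
    [[-2.5,0.4,4.3],[0,0,0],-1]
  ]
}}

```text
time: 8.45
eef_pos: [0.4411, 0.123, 0.3021]
tcp_rot: [0.069, 1.047, -0.144]
wrist_force: [-6.1, 1.7, 1.4]
grip_width: 0.0156
```

```bash
python3 chk.py
```

```text
{'time': 8.45, 'eef_pos': [0.4411, 0.123, 0.3021], 'tcp_rot': [0.0694, 1.0469, -0.1442], 'wrist_force': [-6.0889, 1.6809, 1.3908], 'moment': [0.2678, 1.8611, -0.1749], 'grip_width': 0.0156, 'qpos': [-0.649, 0.1307, 0.1254, 2.3472, 0.9137, 0.3973, 0.0852]}
offset from h=0 (mm) [-0.6  0.6 -6.3] F seat [-4.8  0.6  4.3] to h0 cm [-0.27 -0.02  0.57] rot [ 2.5 -0.5 -4.5]
```

Emit:
{"method": "apply_moves", "body": {
  "rows": [
    [[0.8,-0.1,-1.4],[0,0,0],-1],
    [[1.6,-0.25,-2.8],[0,0,0],-1],
    [[2.5,-0.4,-4.3],[0,0,0],-1],
    [[3,-0.5,-5.2],[0,0,0],-1],
    [[3.4,-0.6,-6.1],[0,0,0],-1]
  ]
}}

```text
time: 8.95
eef_pos: [0.4414, 0.1233, 0.3024]
tcp_rot: [0.183, 1.036, -0.21]
wrist_force: [-4.2, 3.7, 2.2]
grip_width: 0.0156
```

```bash
python3 chk.py
```

```text
{'time': 8.95, 'eef_pos': [0.4414, 0.1233, 0.3024], 'tcp_rot': [0.1826, 1.0364, -0.2098], 'wrist_force': [-4.247, 3.7407, 2.1749], 'moment': [1.0433, 1.0828, 0.5454], 'grip_width': 0.0156, 'qpos': [-0.66, 0.1307, 0.1368, 2.3469, 0.9122, 0.3966, -0.0387]}
offset from h=0 (mm) [-0.1  1.  -6.2] F seat [-3.1  2.9  4.3] to h0 cm [-0.31 -0.05  0.54] rot [-1.1  0.2  1.7]
```

Emit:
{"method": "apply_moves", "body": {
  "rows": [
    [[0.3,-0.05,-0.6],[0,0,0],-1],
    [[0.7,-0.1,-1.2],[0,0,0],-1],
    [[1,-0.17,-1.7],[0,0,0],-1],
    [[1.3,-0.2,-2.3],[0,0,0],-1],
    [[1.7,-0.3,-3],[0,0,0],-1]
  ]
}}

```text
time: 9.45
eef_pos: [0.4412, 0.1232, 0.3021]
tcp_rot: [0.236, 1.031, -0.242]
wrist_force: [-5.9, 2.2, 1.6]
grip_width: 0.0155
```

```bash
python3 chk.py; python3 - <<'E'
from seat import *
w=snap('wrist');b=snap('side')
I=np.zeros((600,640,3),np.uint8);I[:400]=w['image'];I[400:600,:320]=cv2.resize(b['image'][140:215,320:440],(320,200),interpolation=2)
a=snap('top');I[400:600,320:]=cv2.resize(a['image'][100:175,200:320],(320,200),interpolation=2)
cv2.imwrite('pics/turn.png',I[:,:,::-1])
E
```

```text
{'time': 9.45, 'eef_pos': [0.4412, 0.1232, 0.3021], 'tcp_rot': [0.2364, 1.0314, -0.2416], 'wrist_force': [-5.8505, 2.2113, 1.6365], 'moment': [0.639, 1.4247, 0.3736], 'grip_width': 0.0155, 'qpos': [-0.6652, 0.1308, 0.1422, 2.3476, 0.911, 0.3964, -0.0978]}
offset from h=0 (mm) [-0.5  0.8 -6.3] F seat [-4.5  1.2  4.5] to h0 cm [-0.28 -0.04  0.57] rot [-2.7  0.4  4.7]
```

View pics/turn.png

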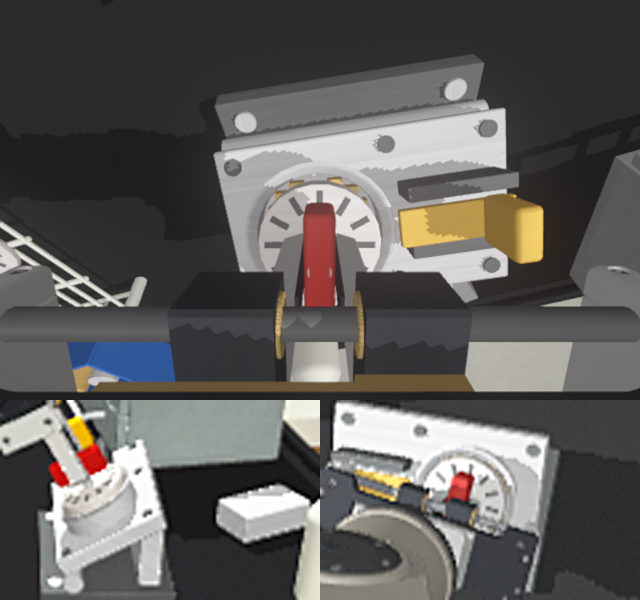

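```bash
python3 - <<'E'
from seat import *
w=snap('wrist');s=r.read_state();F=frame(10);im=cv2.resize(w['image'],None,fx=4,fy=4,interpolation=2)
t=np.linspace(0,2*np.pi,200)
def circ(c,Fm,rr,h,col):
    P=c+(Fm@np.array([rr*np.cos(t),rr*np.sin(t),0*t+h])).T
    for q in proj(w,P): cv2.circle(im,tuple(int(v) for v in q*4+2),1,col,-1)
circ(C,F,.044,.017,(255,0,0));circ(C,F,.040,.0,(255,0,255))
Rt=R.from_rotvec(s['tcp_rot']).as_matrix();g=np.array(s['eef_pos'])+.18*Rt[:,0]
Fc=np.c_[Rt[:,2],Rt[:,1],-Rt[:,0]]
circ(g,Fc,.038,-.035+.006,(0,255,0))
cv2.imwrite('pics/ov.png',cv2.resize(im[600:1120,840:1720],(792,468))[:,:,::-1])
E
```

```text
(no output)
```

View pics/ov.png

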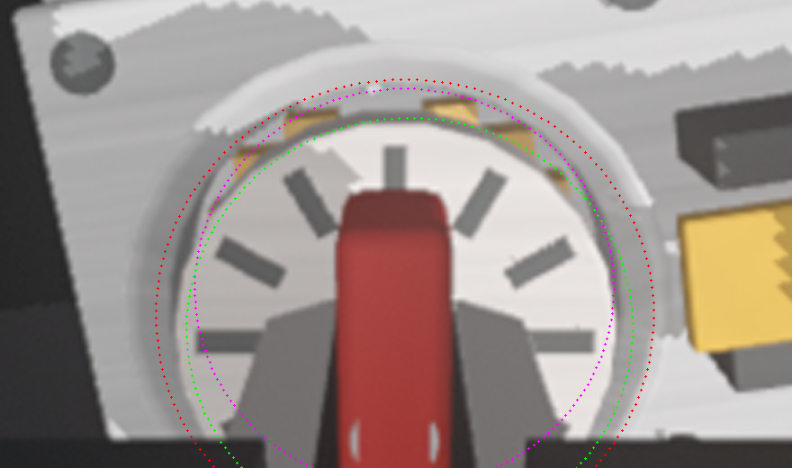

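The overlay shows the disc resting on the lands. The slot's near arm is at about x=382 and the disc centre at 396, so the slot angle is closer to -5 or -6 degrees. The forces also suggest the carrier is slightly too far upslope, so I'll shift downslope and turn back slowly.

Emit:
{"method": "apply_moves", "body": {
  "rows": [
    [[0,0,0],[-0.13,0.02,-0.08],-1],
    [[-0.4,0.07,0.7],[-0.13,0.02,-0.08],-1],
    [[-0.8,0.15,1.4],[-0.13,0.02,-0.08],-1],
    [[-1.2,0.2,2.1],[-0.13,0.02,-0.08],-1],
    [[-1.5,0.26,2.6],[-0.13,0.02,-0.08],-1]
  ]
}}

```text
time: 10.15
eef_pos: [0.4401, 0.1231, 0.3015]
tcp_rot: [0.187, 1.036, -0.214]
wrist_force: [-2.0, 1.2, 0.7]
grip_width: 0.0156
```

```bash
python3 chk.py
```

```text
{'time': 10.15, 'eef_pos': [0.4401, 0.1231, 0.3015], 'tcp_rot': [0.187, 1.0361, -0.2141], 'wrist_force': [-1.9718, 1.1866, 0.7315], 'moment': [0.3897, 0.7702, 0.1503], 'grip_width': 0.0156, 'qpos': [-0.6626, 0.1307, 0.1377, 2.3499, 0.9178, 0.397, -0.052]}
offset from h=0 (mm) [-1.7  0.6 -6.4] F seat [-1.5  0.8  1.7] to h0 cm [-0.18 -0.03  0.64] rot [-1.1  0.2  2.1]
```

Emit:
{"method": "apply_moves", "body": {
  "rows": [
    [[-0.3,0.05,0.5],[0,0,0],-1],
    [[-0.6,0.1,1],[0,0,0],-1],
    [[-0.9,0.15,1.5],[0,0,0],-1],
    [[-1.2,0.2,2],[0,0,0],-1],
    [[-1.5,0.26,2.6],[0,0,0],-1]
  ]
}}

```text
time: 10.65
eef_pos: [0.44, 0.1231, 0.3014]
tcp_rot: [0.139, 1.041, -0.187]
wrist_force: [-3.8, 1.2, -1.7]
grip_width: 0.016
```

```bash
python3 chk.py
```

```text
{'time': 10.65, 'eef_pos': [0.44, 0.1231, 0.3014], 'tcp_rot': [0.1393, 1.0406, -0.1872], 'wrist_force': [-3.8069, 1.1643, -1.67], 'moment': [0.582, 1.5917, 0.0491], 'grip_width': 0.016, 'qpos': [-0.6585, 0.1307, 0.133, 2.3498, 0.9189, 0.3981, -0.0009]}
offset from h=0 (mm) [-1.8  0.5 -6.4] F seat [-4.3  0.5  0.5] to h0 cm [-0.17 -0.03  0.64] rot [ 0.4 -0.1 -0.5]
```

The axial force fell by about 3 N, so the key has dropped in, or nearly. I'll ease the turn back 1° and follow it down lightly.

Emit:
{"method": "apply_moves", "body": {
  "rows": [
    [[0.5,-0.1,-0.9],[0,0,0],-1],
    [[0.5,-0.1,-0.9],[0.1,-0.02,-0.17],-1],
    [[0.5,-0.1,-0.9],[0.2,-0.03,-0.34],-1],
    [[0.5,-0.1,-0.9],[0.28,-0.05,-0.48],-1],
    [[0.5,-0.1,-0.9],[0.28,-0.05,-0.48],-1]
  ]
}}

```text
time: 11.15
eef_pos: [0.4431, 0.1224, 0.2965]
tcp_rot: [0.156, 1.039, -0.198]
wrist_force: [-3.7, -0.9, 1.0]
grip_width: 0.0155
```

```bash
python3 chk.py;  python3 - <<'E'
from seat import *
w=snap('wrist');b=snap('side');a=snap('top')
I=np.zeros((600,640,3),np.uint8);I[:400]=cv2.resize(w['image'][120:320,160:480],(640,400),interpolation=2);I[400:600,:320]=cv2.resize(b['image'][140:215,320:440],(320,200),interpolation=2)
I[400:600,320:]=cv2.resize(a['image'][100:175,200:320],(320,200),interpolation=2)
cv2.imwrite('pics/drop.png',I[:,:,::-1])
E
```

```text
{'time': 11.15, 'eef_pos': [0.4431, 0.1224, 0.2965], 'tcp_rot': [0.1563, 1.0387, -0.1978], 'wrist_force': [-3.6606, -0.949, 1.0404], 'moment': [-0.3548, 1.3193, -0.2779], 'grip_width': 0.0155, 'qpos': [-0.6599, 0.1449, 0.1412, 2.3491, 0.9397, 0.3857, -0.039]}
offset from h=0 (mm) [ -1.5   0.4 -12.2] F seat [-2.5 -1.6  2.6] to h0 cm [-0.48  0.04  1.13] rot [-0.1  0.   0.5]
```

View pics/drop.png

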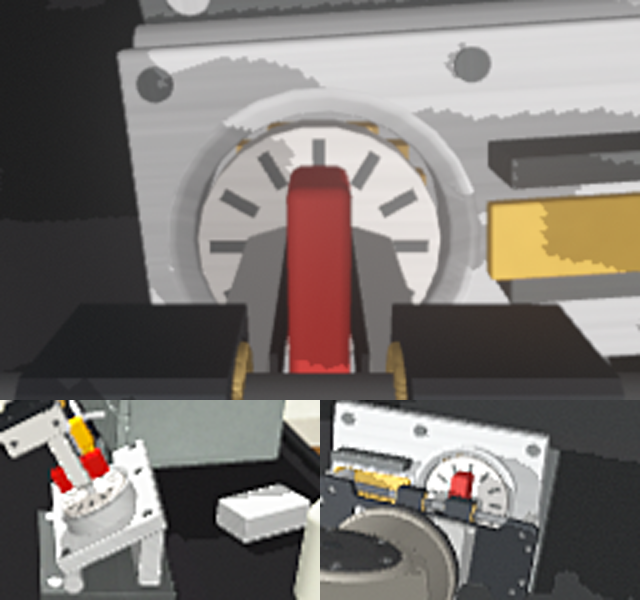

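The disc now sits lower in the ring, and the force fits a compressed spring with the key home (about 3 N expected, 2.6 read). I'll let go and withdraw along the seat axis.

Emit:
{"method": "apply_moves", "body": {
  "rows": [
    [[0,0,0],[0,0,0],0],
    [[0,0,0],[0,0,0],0],
    [[0,0,0],[0,0,0],0],
    [[0,0,0],[0,0,0],0],
    [[0,0,0],[-0.5,0.1,0.87],0]
  ]
}}

```text
time: 11.8
eef_pos: [0.438, 0.1235, 0.3049]
tcp_rot: [0.156, 1.039, -0.198]
wrist_force: [-0.3, -0.1, 0.5]
grip_width: 0.0466
```

Emit:
{"method": "apply_moves", "body": {
  "rows": [
    [[0,0,0],[-0.6,0.1,1.04],0],
    [[0,0,0],[-1.4,0.24,2.4],0],
    [[0,0,0],[-2.2,0.4,3.8],0],
    [[0,0,0],[-3.1,0.53,5.4],0],
    [[0,0,0],[-3.1,0.53,5.4],0]
  ]
}}

```text
time: 12.3
eef_pos: [0.4067, 0.1292, 0.3611]
tcp_rot: [0.158, 1.036, -0.195]
wrist_force: [-0.0, -0.3, -0.7]
grip_width: 0.0472
```

```bash
python3 chk.py;  python3 - <<'E'
from seat import *
w=snap('wrist');b=snap('side');a=snap('top')
F=frame(10)
I=np.zeros((600,640,3),np.uint8);I[:400]=cv2.resize(w['image'][80:330,120:520],(640,400),interpolation=2);I[400:600,:320]=cv2.resize(b['image'][140:215,320:440],(320,200),interpolation=2)
I[400:600,320:]=cv2.resize(a['image'][100:175,200:320],(320,200),interpolation=2)
cv2.imwrite('pics/rel.png',I[:,:,::-1])
for n,s in(('w',w),('b',b)):
    for c,q,m in blobs(s,'red',60): print(n,c,q)
    print(n,'pred grip_mid home',proj(s,C+F[:,2]*.051),'on lands',proj(s,C+F[:,2]*.060),'tab',proj(s,C+F@[0,.108,.0425]))
E
```

```text
{'time': 12.3, 'eef_pos': [0.4067, 0.1292, 0.3611], 'tcp_rot': [0.1581, 1.0365, -0.1953], 'wrist_force': [-0.0314, -0.3296, -0.7168], 'moment': [0.0353, 0.525, -0.0383], 'grip_width': 0.0472, 'qpos': [-0.6807, -0.0312, 0.0814, 2.3438, 0.7296, 0.5565, 0.1479]}
offset from h=0 (mm) [-1.3  0.8 62.2] F seat [-0.3 -0.3 -0.6] to h0 cm [ 3.16 -0.64 -5.32] rot [-0.3  0.2  0.4]
w [189.3, 6.5] [170, 0, 39, 18, 476]
w [317.7, 222.9] [308, 183, 21, 81, 1636]
w [303.1, 377.5] [294, 373, 19, 9, 151]
w pred grip_mid home [[321.12482727 224.90131399]] on lands [[321.20221171 228.64125578]] tab [[462.74217087 211.720024  ]]
b [347.4, 164.7] [337, 156, 22, 17, 208]
b [448.9, 164.9] [444, 161, 11, 9, 80]
b [293.9, 220.0] [277, 214, 34, 13, 312]
b pred grip_mid home [[348.47892863 164.75515625]] on lands [[347.05087872 162.31980103]] tab [[347.7382028  152.56015182]]
```

View pics/rel.png

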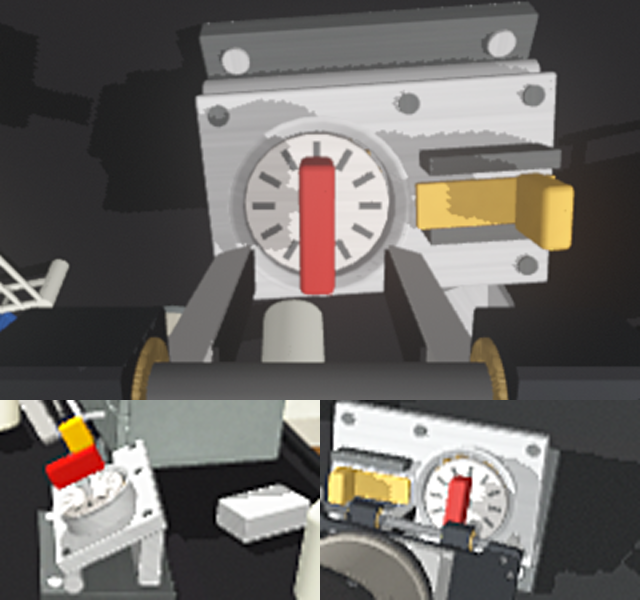

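The carrier is home: the side-view bar centre at row 164.7 matches the predicted home row 164.8, against 162.3 if it sat on the lands. The slide is still open, so I go behind the tab with the jaws shut.

Emit:
{"method": "apply_moves", "body": {
  "rows": [
    [[0,0,0],[0.7,4,0],-1],
    [[0,0,0],[1.4,8,0],-1],
    [[0,0,0],[2.1,12,0],-1],
    [[0,0,0],[2.5,13.8,0],-1],
    [[0,0,0],[2.5,13.8,0],-1]
  ]
}}

```text
time: 12.95
eef_pos: [0.4323, 0.2691, 0.3583]
tcp_rot: [0.154, 1.04, -0.195]
wrist_force: [0.3, -0.1, 0.2]
grip_width: 0.0106
```

Emit:
{"method": "apply_moves", "body": {
  "rows": [
    [[0,0,0],[0.8,-0.15,-1.4],-1],
    [[0,0,0],[1.6,-0.3,-2.8],-1],
    [[0,0,0],[2.4,-0.42,-4.2],-1],
    [[0,0,0],[3.2,-0.57,-5.6],-1],
    [[0,0,0],[3.2,-0.57,-5.6],-1]
  ]
}}

```text
time: 13.45
eef_pos: [0.4643, 0.2592, 0.3015]
tcp_rot: [0.155, 1.04, -0.201]
wrist_force: [0.1, -0.2, 1.1]
grip_width: 0.0007
```

```bash
cat > lk.py <<'E'
from seat import *
s=st();F=frame(10);print('TCP in seat mm',(F.T@(s['eef_pos']-C)*1000).round(1),'Fseat',(F.T@s['wrist_force']).round(1))
E
python3 lk.py
```

```text
{'time': 13.45, 'eef_pos': [0.4643, 0.2592, 0.3015], 'tcp_rot': [0.1548, 1.0404, -0.2009], 'wrist_force': [0.0903, -0.2157, 1.1061], 'moment': [0.1255, 0.4817, 0.0343], 'grip_width': 0.0007, 'qpos': [-0.785, 0.2632, 0.0303, 2.1687, 0.8556, 0.552, -0.1424]}
TCP in seat mm [ -1.6 138.8 233.5] Fseat [ 0.7 -0.2  0.9]
```

Emit:
{"method": "apply_moves", "body": {
  "rows": [
    [[0,0,0],[-0.17,-1,0],-1],
    [[0,0,0],[-0.35,-2,0],-1],
    [[0,0,0],[-0.5,-2.8,0],-1],
    [[0,0,0],[-0.6,-3.4,0],-1],
    [[0,0,0],[-0.66,-3.75,0],-1]
  ]
}}

```text
time: 13.95
eef_pos: [0.4572, 0.2231, 0.304]
tcp_rot: [0.157, 1.038, -0.197]
wrist_force: [-0.2, 1.9, 0.6]
grip_width: 0.0003
```

```bash
python3 lk.py; python3 - <<'E'
from seat import *
w=snap('wrist');F=frame(10)
for c,q,m in blobs(w,'yel',300): print(c,q)
for L in(0,.02,.025,.03): print(L,proj(w,C+F@[0,.108-L,.0425]),proj(w,C+F@[0,.108-L,.0605]))
E
```

```text
{'time': 13.95, 'eef_pos': [0.4572, 0.2231, 0.304], 'tcp_rot': [0.1573, 1.038, -0.1969], 'wrist_force': [-0.219, 1.9387, 0.602], 'moment': [0.5322, 0.5575, 0.2672], 'grip_width': 0.0003, 'qpos': [-0.7518, 0.2199, 0.0478, 2.2231, 0.8743, 0.5139, -0.1202]}
TCP in seat mm [ -0.9 102.  236. ] Fseat [-0.2  1.9  0.8]
[251.0, 245.8] [197, 223, 113, 53, 4105]
[313.2, 325.0] [311, 291, 6, 68, 329]
[325.2, 323.9] [323, 291, 6, 68, 303]
[269.9, 384.8] [53, 374, 382, 18, 4594]
0 [[334.31992525 254.01832431]] [[335.84667693 267.39061494]]
0.02 [[299.24917199 256.37921382]] [[297.11986089 269.96762332]]
0.025 [[290.50357045 256.96794936]] [[287.46508493 270.61008353]]
0.03 [[281.76677692 257.55609197]] [[277.82104424 271.25182938]]
```

Emit:
{"method": "apply_moves", "body": {
  "rows": [
    [[0,0,0],[-0.03,-0.2,0],-1],
    [[0,0,0],[-0.07,-0.4,0],-1],
    [[0,0,0],[-0.09,-0.5,0],-1],
    [[0,0,0],[-0.09,-0.5,0],-1],
    [[0,0,0],[-0.09,-0.5,0],-1]
  ]
}}

```text
time: 14.5
eef_pos: [0.4567, 0.2199, 0.3038]
tcp_rot: [0.157, 1.038, -0.194]
wrist_force: [2.1, 6.9, -1.1]
grip_width: 0.0006
```

```bash
python3 lk.py
```

```text
{'time': 14.5, 'eef_pos': [0.4567, 0.2199, 0.3038], 'tcp_rot': [0.1571, 1.038, -0.194], 'wrist_force': [2.0644, 6.9049, -1.0504], 'moment': [1.5027, 0.1178, 0.8986], 'grip_width': 0.0006, 'qpos': [-0.7482, 0.2167, 0.0495, 2.2281, 0.877, 0.5077, -0.1171]}
TCP in seat mm [ -0.9  98.8 235.9] Fseat [ 0.2  7.2 -1.3]
```

Emit:
{"method": "apply_moves", "body": {
  "rows": [
    [[0,0,0],[-0.04,-0.2,0],-1],
    [[0,0,0],[-0.05,-0.3,0],-1],
    [[0,0,0],[0.17,1,0],-1],
    [[0,0,0],[0.5,3,0],-1],
    [[0,0,0],[0.7,4,0],-1]
  ]
}}

```text
time: 15.0
eef_pos: [0.4637, 0.2609, 0.3034]
tcp_rot: [0.156, 1.039, -0.196]
wrist_force: [0.1, -0.2, -0.2]
grip_width: 0.0003
```

Emit:
{"method": "apply_moves", "body": {
  "rows": [
    [[0,0,0],[-0.8,0.15,1.4],-1],
    [[0,0,0],[-1.6,0.3,2.8],-1],
    [[0,0,0],[-2.4,0.42,4.2],-1],
    [[0,0,0],[-3.2,0.57,5.6],-1],
    [[0,0,0],[-3.2,0.57,5.6],-1]
  ]
}}

```text
time: 15.5
eef_pos: [0.4312, 0.2654, 0.3608]
tcp_rot: [0.157, 1.037, -0.195]
wrist_force: [0.7, -0.1, -0.6]
grip_width: 0.0005
```

```bash
python3 lk.py; python3 - <<'E'
from seat import *
w=snap('wrist');b=snap('side');a=snap('top');F=frame(10)
for n,s in(('w',w),('b',b),('a',a)):
  for k in('yel','red'):
    for c,q,m in blobs(s,k,100):
        if n=='w' or abs(c[0]-(350 if n=='b' else 235))<40 and 110<c[1]<200: print(n,k,c,q)
  print('tab0/30',proj(s,[C+F@[0,.108,.0425],C+F@[0,.078,.0425]]).round(1).tolist(),'grip',proj(s,C+F[:,2]*.051))
I=np.zeros((600,640,3),np.uint8);I[:400]=w['image'];I[400:600,:320]=cv2.resize(b['image'][140:215,320:440],(320,200),interpolation=2)
I[400:600,320:]=cv2.resize(a['image'][100:175,200:320],(320,200),interpolation=2)
cv2.imwrite('pics/end.png',I[:,:,::-1])
E
```

```text
{'time': 15.5, 'eef_pos': [0.4312, 0.2654, 0.3608], 'tcp_rot': [0.1575, 1.0374, -0.1952], 'wrist_force': [0.6912, -0.0741, -0.5611], 'moment': [0.129, 0.5226, 0.0477], 'grip_width': 0.0005, 'qpos': [-0.8015, 0.1358, -0.0192, 2.1641, 0.7401, 0.6762, -0.0467]}
TCP in seat mm [ -1.  139.2 301.8] Fseat [ 0.3  0.  -0.8]
w yel [223.9, 223.0] [177, 203, 90, 49, 2926]
w yel [313.1, 326.2] [311, 291, 5, 68, 312]
w yel [325.1, 323.8] [323, 291, 5, 68, 301]
w yel [165.5, 351.8] [135, 342, 55, 21, 761]
w yel [269.6, 384.5] [54, 374, 381, 17, 4136]
w red [15.4, 14.2] [0, 0, 37, 32, 916]
w red [129.5, 237.9] [107, 194, 47, 84, 2552]
tab0/30 [[281.7, 224.4], [242.8, 227.1]] grip [[136.36956358 237.75412759]]
b red [347.5, 164.8] [337, 156, 22, 17, 202]
tab0/30 [[347.7, 152.6], [348.3, 156.4]] grip [[348.47892863 164.75515625]]
a yel [228.6, 133.9] [215, 127, 30, 14, 330]
a red [250.7, 140.9] [245, 129, 12, 26, 195]
tab0/30 [[207.7, 131.6], [220.0, 133.7]] grip [[251.11961676 139.69516012]]
```

View pics/end.png

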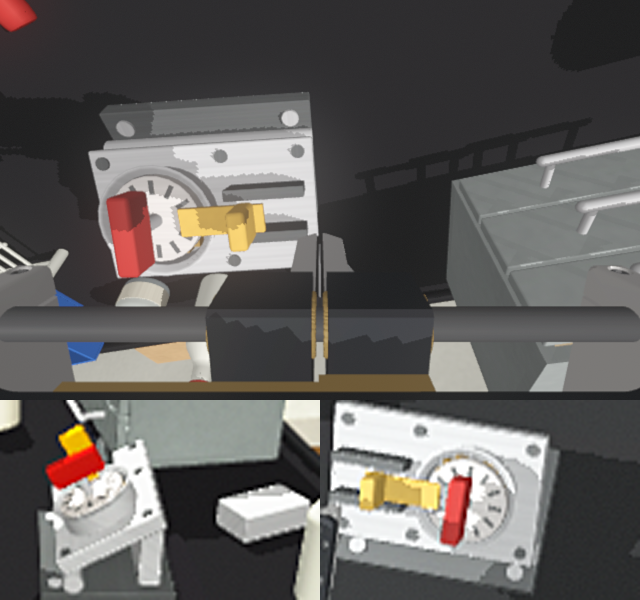

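The slide sits over the disc's rim. In the top view it moved 12 px, against 12.3 predicted for 30 mm, and the gripper is clear of everything.

```bash
python3 -c "
from h import *
print(r.hand_in())"
```

```text
the job is handed in; nothing more can be done
None
```

The carrier is in the seat with its key home, and the yellow slide is pushed in over its rim. I handed the job in at 15.65 s with the gripper empty and clear of everything; the hand-in reports no verdict.

- **Seating:** the first turn, about +1° to -9° from the seat's axes, did not let the key drop. After a 1.5 mm shift downslope and a slow turn back under a few newtons, it dropped at roughly -5°.
- **Carrier home:** after I let go, and again after locking, the bar was at row 164.7–164.8 in the side view. Home predicts 164.8, and resting on the lands would give 162.3.
- **Slide home:** the push rose from about 2 N to 7 N at the stop. In the top view the slide's edge moved 12 px, against 12.3 expected for 30 mm of travel.
- **What disagreed:** the wrist view put my projected points about 2 mm off sideways, within the stated calibration. My first estimate of the seat centre was about 1.5 mm too far upslope, and the slide stopped about 1 mm short of where I predicted.
- **Not checked:** I did not measure the blank discs again at the end. The carrier was lifted straight up, and nothing came near them.

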